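# Set the biscuit embosser's star handle to its start mark

## Task

Bring the biscuit embosser's roller to its starting position: push the spokes of the star handle round, one after another and in either direction, until the red spoke points straight up, in line with the white mark on the machine. Push gently with the fingers only, without gripping a spoke, and do not lift or shove the machine or disturb the other things on the table. Finish clear of everything.

Things in the scene. Friction and masses are not known exactly. Their poses are not given: they have to be found in the camera images.
- machine: Hand-driven biscuit embosser: mint-green frame, about 7 kg, standing loose on the table (base 210 x 200 x 15 mm; end plates 130 mm wide, 170 mm tall; chutes at both sides). Origin: centre of the base's underside. z up; x along the roller shaft towards the star handle, roughly away from the robot; y across. Front end plate's outer face at x = 95 mm, with the white mark over the shaft and on its top edge.
- hub (a point): Centre of the star handle, on the shaft: x 150, y 0, z 125 mm in the machine's frame; axes as the machine's. Hub 52 mm across, 34 mm thick. The spokes turn in the upright plane through this point, square to the shaft, 55 mm clear of the front end plate.
- red_knob (a point): Centre of the ball on the one red spoke, 95 mm from the hub's centre; z points outwards along that spoke, x along the shaft. The star has no rim: five straight spokes 72 degrees apart, round bars 12 mm thick, each ending in a 26 mm ball centred 95 mm from the hub's centre. One spoke and ball are red, the rest steel with black balls.
- wheel (a joint): Rotation of the star handle about the machine's x axis (rad): 0 or any full turn = red spoke straight up; as it grows, the spoke at the top moves towards the machine's -y. Turns both ways, several turns, with the wooden roller. Friction of 0.2 N m (about 2 N at the balls) makes it stop and stay where it is left.
- knob1 (a point): Centre of the black ball on the steel spoke 72 degrees on from the red one (in the sense in which joint wheel grows); axes as for red_knob: z outwards along its spoke, x along the shaft.
- knob2 (a point): Centre of the black ball on the steel spoke 144 degrees on from the red one (in the sense in which joint wheel grows); axes as for red_knob: z outwards along its spoke, x along the shaft.
- knob3 (a point): Centre of the black ball on the steel spoke 216 degrees on from the red one (in the sense in which joint wheel grows); axes as for red_knob: z outwards along its spoke, x along the shaft.
- knob4 (a point): Centre of the black ball on the steel spoke 288 degrees on from the red one (in the sense in which joint wheel grows); axes as for red_knob: z outwards along its spoke, x along the shaft.
- cutter: Bystander, loose: a copper round biscuit cutter, 64 mm across, 25 mm tall, standing on the table in front of the star handle. Origin: centre of its underside.
- sprinkles: Bystander, loose: a pink jar with a white cap, 52 mm across, 85 mm tall, beside the machine. Origin: centre of its underside.
- biscuit: Bystander, loose: a flat iced biscuit shaped like an ice-cream cone, about 125 x 42 x 13 mm, lying on parchment. Origin: centre of its underside.
- stamp: Bystander, loose: a turned wooden biscuit stamp, 60 mm across, 72 mm tall. Origin: centre of its underside.
- colouring: Bystander, loose: a small pale blue bottle of food colouring with a yellow cap, 40 mm across, 85 mm tall. Origin: centre of its underside.
- spatula: Bystander, loose: a spatula with a blue handle, 200 mm long, lying flat.
- cup: Bystander, loose: a white cup, 72 mm across, 85 mm tall. Origin: centre of its underside.

How it is judged:
At the end, for the whole second after the job is handed in: The red spoke points straight up within 0.1 rad (about 6 degrees), the star handle is at rest, and the machine stands level within 20 mm of where it was (angle between red_knob's own z axis and vertical below 0.1 rad and height (world z) of red_knob above 0.2 m and velocity of joint wheel between -0.05 and 0.05 rad/s and distance of machine from where it was at the start of the episode below 0.02 m and angle between machine's own z axis and vertical below 0.03 rad and linear speed of machine below 0.02 m/s); the robot touches nothing.
It fails at once if the machine was shoved more than 20 mm (distance of machine from where it was at the start of the episode above 0.02 m).
It fails at once if the machine was lifted or tipped (height (world z) of machine above 0.008 m or angle between machine's own z axis and vertical above 0.06 rad).
It fails at once if a spoke was gripped: pressed on while the bar or its ball is between the finger pads (contact force between the fingers and wheel above 8 N and ((x of the grasp point in the frame of red_knob between -0.012 and 0.012 m and y of the grasp point in the frame of red_knob between -0.008 and 0.008 m and z of the grasp point in the frame of red_knob between -0.075 and 0.014 m) or (x of the grasp point in the frame of knob1 between -0.012 and 0.012 m and y of the grasp point in the frame of knob1 between -0.008 and 0.008 m and z of the grasp point in the frame of knob1 between -0.075 and 0.014 m) or (x of the grasp point in the frame of knob2 between -0.012 and 0.012 m and y of the grasp point in the frame of knob2 between -0.008 and 0.008 m and z of the grasp point in the frame of knob2 between -0.075 and 0.014 m) or (x of the grasp point in the frame of knob3 between -0.012 and 0.012 m and y of the grasp point in the frame of knob3 between -0.008 and 0.008 m and z of the grasp point in the frame of knob3 between -0.075 and 0.014 m) or (x of the grasp point in the frame of knob4 between -0.012 and 0.012 m and y of the grasp point in the frame of knob4 between -0.008 and 0.008 m and z of the grasp point in the frame of knob4 between -0.075 and 0.014 m))).
It fails at once if the star handle was struck or forced (over 80 N) (contact force between the fingers and wheel above 80 N).
It fails at once if another thing on the table was moved more than 20 mm (distance of any of cutter, sprinkles, biscuit, stamp, colouring, spatula, cup from where it was at the start of the episode above 0.02 m).
It also fails if it takes over 54 s, if anything falls off the work surface, if the arm or the gripper's body presses on something with over 40 N, if the wrist force passes 120 N, or if a joint passes its speed limit or range.

## Robot

A 6-joint arm with a two-finger parallel gripper is mounted at the origin on the work surface. World frame = base frame: x ahead of the robot, y to its left, z up, the work surface at z = 0. Lengths are in m, angles in rad, forces in N, time in s.
With the tool pointing down it reaches from about 0.325 to 0.925 m from the base axis. Payload 3.1 kg.
Tool frame: the origin (TCP) lies at the centre of the arm's flange, where the gripper is bolted on; the fingertips stand 173 mm ahead of it and the grasp point (between the pads) lies 155 mm ahead of it; x points along the fingers, y is the direction in which the jaws open and shut, and the axes are right-handed (so a half turn about x gives the same grasp; the last joint's range is limited). The gripper opens to 85 mm and grips with 20 to 120 N. Pads are 22 mm wide; open, the fingers measure 114 mm over their backs; the gripper's body (76 mm by 85 mm) begins 54 mm behind the grasp point. The pads swing forward as they close: fully open they stand 13 mm farther back than shut.
Start: joints at [1.139, 0.217, 1.613, -0, 1.311, -0.112], TCP at [0.196, 0.593, 0.405] pointing down, gripper open.
Joint ranges: [-2.75, 2.75], [-0.78, 2.1], [0.31, 2.55], [-1.13, 4.27], [0.13, 2.63], [-2.58, 2.58]. Speed limits (rad/s): [2.79, 2.79, 3.14, 3.14, 3.14, 3.14].

## Interface

Orientations are given as [roll, pitch, yaw] about the fixed x, y, z axes, in that order (R = Rz(yaw) Ry(pitch) Rx(roll)).
In Python, from plant import robot gives the robot as it stands.
- The arm moves only by the tool jog_arm, never from a script. Its argument "deltas" is text: rows parted by semicolons, each of 7 numbers parted by spaces: the shift along the tool's x, y, z in cm, then the turn, a rotation vector about the tool's x, y, z in rad, then the closure in counts, from 0 (fully open) to 255 (shut). A call has exactly 5 rows; each row shifts and turns the commanded pose from where the row before left it, along the tool's axes as they then stand; what a row does not reach is not made up. A row lasts 1/8 s, in which the tool goes at most 62.5 mm and 10.7 degrees, less where a joint would pass 70% of its speed; a pose out of reach is approached as far as the arm can. A call with a gripper value outside its range is refused whole. The fingers move at their own pace and stop on an object; the grip force is fixed at half the most. Time passes only in rows, so rows that do not move let the fingers close, or fill a call up. It gives the time, the measured TCP pose, the force and the opening at its end, in the units of the state.
- robot.get_state(): the state, without advancing time (a new reading comes with each control period).
- robot.get_image(name): name is "scene" or "top" or "wrist"; returns (picture, depth): 384x512x3 uint8, red, green, blue; 384x512 float32, m along the optical axis (not along the pixel's ray), 0 where there is no reading.
- robot.calibration(name): a dict with "fx", "fy", "cx", "cy" (pixels), "D" ([k1, k2, p1, p2, k3] as OpenCV has them; the pictures are not rectified), "xyz" and "orientation" of the camera in the world. Camera axes: x right, y down, z forward; pixel columns grow to the right and rows downward; lengths in m; the calibration is good to about 2 mm. A picture is of the moment at which its call begins: read the wrist's pose just before it. calibration takes no time and is no camera call; for the wrist camera it gives the pose at the moment of the call.
- robot.finish_job(): hands the job in, once; it reports no verdict.
The state is a dict: "clock": time; "q": joint angles; "qd": joint speeds; "joint_torque": joint torques, N m; "tcp_pos": TCP position; "tcp_rot": TCP orientation; "force": force on the tool from outside, world axes, zero at the start; "torque": the same for the moment, N m; "gripper_width": finger opening in m.
Only numpy, scipy, OpenCV 4.12 (cv2) and the standard library are available. Lean on these libraries where they do the work, as an engineer would, in place of code of your own. Each camera call takes 0.05 s, during which the arm holds its last target. There are 200 camera calls.

## Working session

There is one attempt and no reset: what is moved stays moved. The work goes in short steps, Python scripts to look and compute and a tool call to move; the robot and the scene stay as the last step left them, time stands still between calls to the robot, and variables do not carry over. Pictures are saved under pics/ and viewed, about 8 in all and at most 12, crops included, and the job is handed in when it is done.

Besides the shell and the picture viewer there is one more tool, called as name(argument=value, ...), one argument or row to a line, values as JSON. jog_arm: Moves the arm, as the interface text tells. Its arguments: {"type":"object","properties":{"deltas":{"type":"string"}},"required":["deltas"]}

```bash
mkdir -p pics; ls
cat > h.py <<'E'
from plant import robot
import numpy as np, cv2
from scipy.spatial.transform import Rotation as R
def grab(n,f):
    c=robot.calibration(n); im,d=robot.get_image(n)
    np.savez('pics/'+f+'.npz',im=im,d=d); import pickle; pickle.dump(c,open('pics/'+f+'.pkl','wb'))
    cv2.imwrite('pics/'+f+'.png',im[...,::-1]); return c,im,d
def load(f):
    import pickle; z=np.load('pics/'+f+'.npz'); return pickle.load(open('pics/'+f+'.pkl','rb')),z['im'],z['d']
def K(c): return np.array([[c['fx'],0,c['cx']],[0,c['fy'],c['cy']],[0,0,1.]])
def rot(c): return R.from_euler('xyz',c['orientation']).as_matrix()
def cloud(c,d):
    h,w=d.shape; v,u=np.mgrid[:h,:w]
    p=cv2.undistortPoints(np.stack([u,v],-1).reshape(-1,1,2).astype(float),K(c),np.array(c['D'])).reshape(h,w,2)
    P=np.dstack([p*d[...,None],d]); return P@rot(c).T+np.array(c['xyz'])
def proj(c,X):
    Rm=rot(c); p,_=cv2.projectPoints(((np.atleast_2d(X)-c['xyz'])@Rm).reshape(-1,1,3),np.zeros(3),np.zeros(3),K(c),np.array(c['D'])); return p.reshape(-1,2)
E
python3 - <<'E'
from h import *
for n in ('scene','top'):
    c,im,d=grab(n,n+'0'); print(n,c)
a=[cv2.imread(f'pics/{n}0.png') for n in('scene','top')]
print(robot.get_state())
E
```

```text
pics
scene {'fx': 479.9441498761007, 'fy': 479.9441498761007, 'cx': 244.58654445855856, 'cy': 188.8499545477145, 'D': array([-0.18787815,  0.        ,  0.        ,  0.        ,  0.        ]), 'xyz': array([ 1.19176265, -1.16937399,  0.96980769]), 'orientation': array([-2.15192589, -0.01657632,  0.54450412])}
top {'fx': 359.2640799832777, 'fy': 359.2640799832777, 'cx': 253.99635120260314, 'cy': 190.30141981270683, 'D': array([-0.00790944,  0.        ,  0.        ,  0.        ,  0.        ]), 'xyz': array([ 0.33999433, -0.05250192,  1.39169889]), 'orientation': array([-2.99384604e+00,  1.56091400e-03, -1.56064082e+00])}
{'clock': 0.1, 'q': array([ 1.13879291e+00,  2.17696177e-01,  1.61480494e+00, -2.38977679e-05,
        1.31127197e+00, -1.12222970e-01]), 'qd': array([-0.00031761, -0.00112346, -0.00204997, -0.00058965,  0.00179857,
       -0.00053988]), 'joint_torque': array([-1.17642499e-03, -3.98076832e+01, -3.04970634e+01, -1.93353740e-04,
        4.29974083e-03, -3.00249280e-05]), 'tcp_pos': array([0.19631608, 0.59298444, 0.40347126]), 'tcp_rot': array([-1.67243277,  1.56861577, -1.99220706]), 'force': array([ 0.09205981, -0.8430288 , -0.06204468]), 'torque': array([-0.04478453,  0.0002411 , -0.00573101]), 'gripper_width': 0.08507902203928806}
```

View pics/scene0.png

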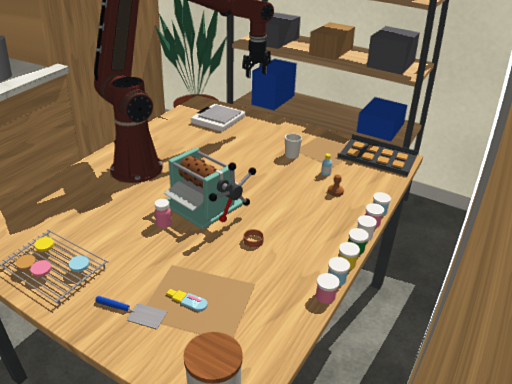

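View pics/top0.png

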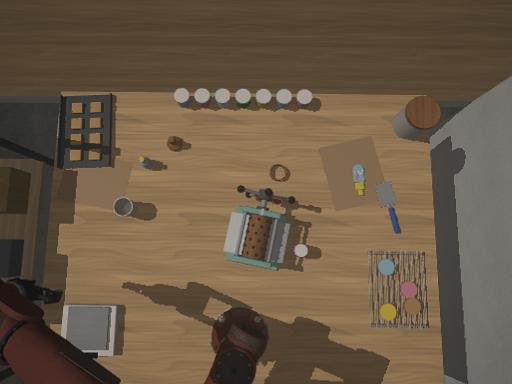

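The scene view shows the star handle near (230,190) with the red spoke pointing down towards about (224,217). In the top view the handle is near (265,195). I'll enlarge the handle and check the depth points.

Run:
```python
from h import *
c,im,d=load('scene0'); 
crop=cv2.resize(im[140:240,150:280],None,fx=6,fy=6,interpolation=cv2.INTER_CUBIC)
cv2.imwrite('pics/c1.png',crop[...,::-1])
P=cloud(c,d)
hsv=cv2.cvtColor(im,cv2.COLOR_RGB2HSV)
m=((hsv[...,0]<8)|(hsv[...,0]>172))&(hsv[...,1]>170)&(hsv[...,2]>100); m[:160]=0;m[240:]=0;m[:,:200]=0;m[:,270:]=0
v,u=np.nonzero(m); 
for a in range(0,len(v),6): print(u[a],v[a],P[v[a],u[a]].round(3))
# top: green frame
c2,im2,d2=load('top0'); P2=cloud(c2,d2)
reg=P2[180:280,215:310].reshape(-1,3); col=im2[180:280,215:310].reshape(-1,3)
h2=cv2.cvtColor(im2[180:280,215:310],cv2.COLOR_RGB2HSV).reshape(-1,3)
g=(h2[:,0]>65)&(h2[:,0]<95)&(h2[:,1]>60)&(reg[:,2]>0.155)
q=reg[g]; print(g.sum(),cv2.minAreaRect(q[:,:2].astype(np.float32)),np.percentile(q[:,2],[5,50,95]))
print(proj(c,[[.4,0,0],[.4,.1,0]]))
```

```text
229 199 [ 0.508 -0.108  0.102]
229 201 [ 0.511 -0.113  0.098]
229 203 [ 0.511 -0.113  0.09 ]
229 205 [ 0.513 -0.117  0.085]
228 207 [ 0.51  -0.118  0.077]
225 210 [ 0.506 -0.129  0.07 ]
225 212 [ 0.508 -0.132  0.065]
225 214 [ 0.506 -0.13   0.055]
223 216 [ 0.508 -0.144  0.056]
220 218 [ 0.501 -0.15   0.049]
221 219 [ 0.5   -0.144  0.042]
222 220 [ 0.507 -0.149  0.044]
7 ((0.45395877957344055, -0.08187396824359894), (0.1009565144777298, 0.0007716873660683632), 79.09271240234375) [0.16476268 0.16813207 0.1730268 ]
[[220.02230298 198.73302311]
 [234.94658524 185.88936727]]
```

View pics/c1.png

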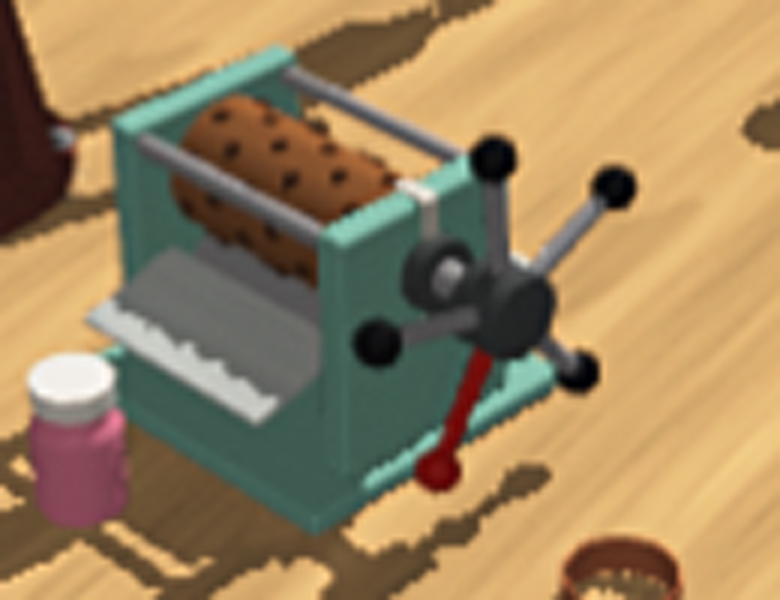

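The crop shows the balls at (493,158), (613,187), (377,343), (578,371) and red at (438,471). I'll fit the machine pose and wheel angle to these.

```bash
cat > model.py <<'E'
from h import *
from scipy.optimize import least_squares
def pts(x):
    X,Y,yaw,th=x; Rz=R.from_euler('z',yaw).as_matrix(); o=np.array([X,Y,0])
    ph=th+np.arange(5)*np.radians(72)
    b=np.stack([np.full(5,.15),-.095*np.sin(ph),.125+.095*np.cos(ph)],1)
    ex=np.array([[.095,-.065,.17],[.105,-.1,0],[.105,.1,.015]])
    return np.vstack([b,ex])@Rz.T+o
E
python3 - <<'E'
from model import *
c,im,d=load('scene0')
px=np.array([(438,471),(578,371),(613,187),(493,158),(377,343),(332,240),(318,530),(552,368)])/6+[150-.4,140-.4]
f=lambda x:(proj(c,pts(x))-px).ravel()
s=least_squares(f,[.4,-.08,-.15,2.6]); print(s.x,np.degrees(s.x[2:])); print(f(s.x).reshape(-1,2).round(1)); P=pts(s.x);print(P.round(3))
print('hub',(P[:5].mean(0)).round(3))
# top check: project
c2,im2,d2=load('top0'); print(proj(c2,P).round(0))
cr=cv2.resize(im2[130:290,210:340],None,fx=4,fy=4,interpolation=cv2.INTER_CUBIC)
for i,p in enumerate(proj(c2,P)): cv2.circle(cr,tuple(int(a) for a in (p-[210,130]+.5)*4),4,(255,255,0),1)
cv2.imwrite('pics/c2.png',cv2.convertScaleAbs(cr[...,::-1],alpha=1.8))
# bystanders: cutter, etc from cloud
P2=cloud(c2,d2)
for n,(u,v) in dict(cutter=(279,173),jar=(301,250),stamp=(174,143),col=(145,162),cup=(123,207),biscuit=(359,178)).items(): print(n,P2[v,u].round(3))
E
```

```text
[ 0.36362848 -0.06184213 -0.18677324  2.5892699 ] [-10.7013185  148.35423728]
[[-0.3 -0.5]
 [-0.5 -0.3]
 [-0.4 -0.3]
 [-0.3 -0.2]
 [-0.1 -0.3]
 [ 1.   0.5]
 [-0.7  1.6]
 [ 1.4 -0.6]]
[[ 0.502 -0.139  0.044]
 [ 0.522 -0.029  0.053]
 [ 0.527 -0.003  0.161]
 [ 0.51  -0.097  0.22 ]
 [ 0.494 -0.18   0.147]
 [ 0.445 -0.143  0.17 ]
 [ 0.448 -0.18   0.   ]
 [ 0.485  0.017  0.015]]
hub [ 0.511 -0.09   0.125]
[[278. 201.]
 [249. 195.]
 [241. 189.]
 [269. 192.]
 [292. 200.]
 [282. 213.]
 [288. 216.]
 [237. 205.]]
cutter [ 0.617 -0.146 -0.   ]
jar [ 0.32  -0.219  0.09 ]
stamp [0.719 0.26  0.058]
col [0.641 0.364 0.068]
cup [0.475 0.455 0.017]
biscuit [ 0.598 -0.458  0.01 ]
```

View pics/c2.png

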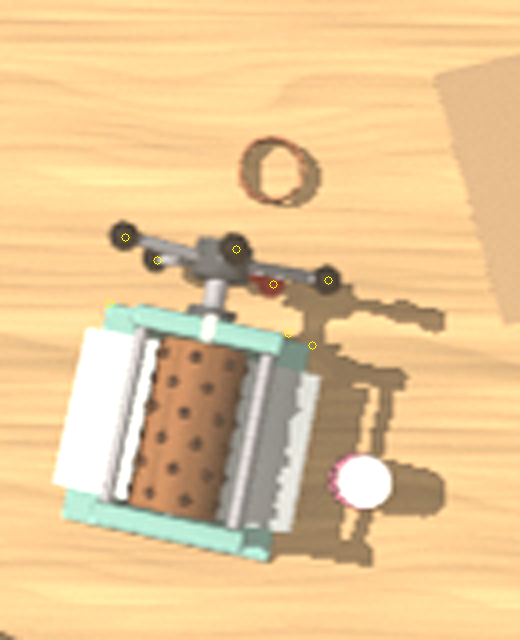

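The fit agrees to about 1 px in both views: hub at (0.511, -0.090, 0.125), yaw -10.7°, red at +148.4°. I'll point the tool down with the fingers shut and sweep the top spokes towards +y in three pushes (knob3, knob4, then red). That is 148° in all.

```bash
cat > plan.py <<'E'
from h import *
HUB=np.array([.511,-.090,.125]); YAW=np.radians(-10.7)
ex=np.array([np.cos(YAW),np.sin(YAW),0]); ey=np.array([-np.sin(YAW),np.cos(YAW),0]); ez=np.array([0,0,1.])
def rdes(cur):
    best=None
    for s in (ex,-ex,ey,-ey):   # tool y along s, tool x down
        M=np.stack([-ez,s,np.cross(-ez,s)],1); a=(R.from_matrix(cur).inv()*R.from_matrix(M)).magnitude()
        if best is None or a<best[0]: best=(a,M)
    return best[1]
def tip(y,z,x=0): return HUB+x*ex+y*ey+(z+.173)*ez   # flange target for fingertip at hub-rel (x,y,z)
def state():
    s=robot.get_state(); C=R.from_euler('xyz',s['tcp_rot']).as_matrix()
    t=s['tcp_pos']+C[:,0]*.173-HUB
    print('t',s['clock'],'tip rel hub x,y,z',np.round([t@ex,t@ey,t[2]],4),'F',s['force'].round(1),'w',round(s['gripper_width'],3)); return s,C
def go(target,n,M=None):
    s,C=state(); p=s['tcp_pos']; M=rdes(C) if M is None else M
    rv=(R.from_matrix(C).inv()*R.from_matrix(M)).as_rotvec()
    for k in range(n):
        Ck=C@R.from_rotvec(rv*k/n).as_matrix(); d=Ck.T@(target-p)/n*100
        print(np.r_[d.round(2),(rv/n).round(4)])
E
python3 - <<'E'
from plan import *
s,C=state(); print(C.round(3)); M=rdes(C); print(M.round(3))
go(tip(-.047,.15),15)
E
```

```text
t 0.1 tip rel hub x,y,z [-0.4361  0.6123  0.1055] F [ 0.1 -0.8 -0.1] w 0.085
[[-0.001  0.314  0.949]
 [-0.002  0.949 -0.314]
 [-1.    -0.002 -0.   ]]
[[-0.     0.186  0.983]
 [-0.     0.983 -0.186]
 [-1.     0.     0.   ]]
t 0.1 tip rel hub x,y,z [-0.4361  0.6123  0.1055] F [ 0.1 -0.8 -0.1] w 0.085
[-2.90e-01 -3.97e+00  3.46e+00 -8.90e-03 -0.00e+00  1.00e-04]
[-2.90e-01 -4.00e+00  3.43e+00 -8.90e-03 -0.00e+00  1.00e-04]
[-2.90e-01 -4.03e+00  3.39e+00 -8.90e-03 -0.00e+00  1.00e-04]
[-2.90e-01 -4.06e+00  3.36e+00 -8.90e-03 -0.00e+00  1.00e-04]
[-2.90e-01 -4.09e+00  3.32e+00 -8.90e-03 -0.00e+00  1.00e-04]
[-2.90e-01 -4.12e+00  3.28e+00 -8.90e-03 -0.00e+00  1.00e-04]
[-2.90e-01 -4.15e+00  3.25e+00 -8.90e-03 -0.00e+00  1.00e-04]
[-2.90e-01 -4.18e+00  3.21e+00 -8.90e-03 -0.00e+00  1.00e-04]
[-2.90e-01 -4.21e+00  3.17e+00 -8.90e-03 -0.00e+00  1.00e-04]
[-2.90e-01 -4.24e+00  3.14e+00 -8.90e-03 -0.00e+00  1.00e-04]
[-2.90e-01 -4.26e+00  3.10e+00 -8.90e-03 -0.00e+00  1.00e-04]
[-2.90e-01 -4.29e+00  3.06e+00 -8.90e-03 -0.00e+00  1.00e-04]
[-3.00e-01 -4.32e+00  3.02e+00 -8.90e-03 -0.00e+00  1.00e-04]
[-3.00e-01 -4.35e+00  2.98e+00 -8.90e-03 -0.00e+00  1.00e-04]
[-3.00e-01 -4.37e+00  2.95e+00 -8.90e-03 -0.00e+00  1.00e-04]
```

jog_arm(
  deltas="-1 0 0 -0.0266 0 0 255; -1 0 0 -0.0266 0 0 255; -1 -3 2 -0.0266 0 0 255; -1 -4 3 -0.0266 0 0 255; -0.5 -4 3 -0.0266 0 0 255",
)

```text
clock: 0.72
tcp_pos: [0.2487, 0.4668, 0.4517]
tcp_rot: [1.036, 1.568, 0.852]
force: [0.6, -0.1, 0.9]
gripper_width: 0.0001
```

jog_arm(
  deltas="0 -5 3 0 0 0 255; 0 -5 3 0 0 0 255; 0 -5 3 0 0 0 255; 0 -5 3 0 0 0 255; 0 -5 3 0 0 0 255",
)

```text
clock: 1.35
tcp_pos: [0.3495, 0.1925, 0.4511]
tcp_rot: [0.471, 1.568, 0.286]
force: [1.1, -0.2, 0.3]
gripper_width: 0.0003
```

jog_arm(
  deltas="0 -5 3 0 0 0 255; 0 -5 3 0 0 0 255; 0 -5 3 0 0 0 255; 0 -5 3 0 0 0 255; 0 -4 3 0 0 0 255",
)

```text
clock: 1.98
tcp_pos: [0.4524, -0.0718, 0.4512]
tcp_rot: [-0.09, 1.568, -0.278]
force: [1.1, 0.3, 0.0]
gripper_width: 0.0001
```

Run:
```python
from plan import *
go(tip(-.047,.15),1)
```

```text
t 1.975 tip rel hub x,y,z [-0.0604  0.007   0.1532] F [1.1 0.3 0. ] w 0.0
[ 3.40e-01 -5.40e+00  6.09e+00 -7.00e-04  2.80e-03  3.00e-04]
```

jog_arm(
  deltas="0 -2 2 0 0 0 255; 0 -2 2 0 0 0 255; 0 -1.4 2 0 0.0028 0 255; 0.3 0 0 0 0 0 255; 0 0 0 0 0 0 255",
)

```text
clock: 2.6
tcp_pos: [0.5007, -0.1333, 0.4467]
tcp_rot: [3.014, 1.567, 2.827]
force: [-0.3, 0.3, 0.1]
gripper_width: 0.0001
```

Run:
```python
from plan import *
state(); c,im,d=grab('scene','s1')
cv2.imwrite('pics/c3.png',cv2.resize(im[90:250,150:290],None,fx=3.6,fy=3.6,interpolation=cv2.INTER_CUBIC)[...,::-1])
```

```text
t 2.6 tip rel hub x,y,z [-0.0027 -0.0444  0.1487] F [-0.3  0.3  0.1] w 0.0
```

View pics/c3.png

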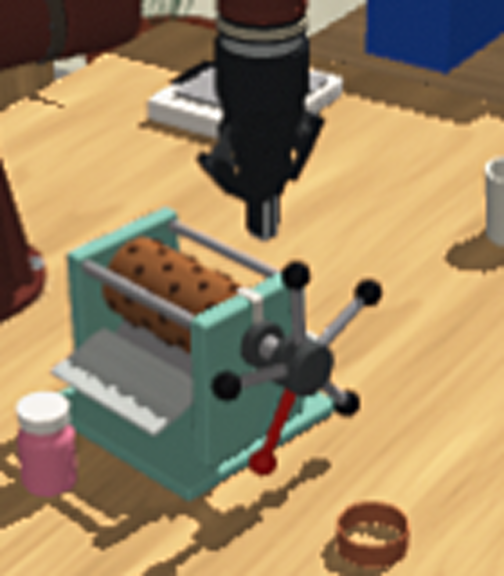

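The fingertip is at about (262,235) in the crop, just -y of knob3 and above it, as calculated. I'll lower it beside knob3 and then push.

jog_arm(
  deltas="2 -0.3 0.3 0 0 0 255; 2 0 0 0 0 0 255; 2 0 0 0 0 0 255; 1.5 0 0 0 0 0 255; 0.7 0 0 0 0 0 255",
)

```text
clock: 3.28
tcp_pos: [0.5028, -0.1366, 0.3639]
tcp_rot: [3.07, 1.567, 2.884]
force: [-0.5, 0.2, -0.5]
gripper_width: 0.0003
```

jog_arm(
  deltas="0 0.5 0 0 0 0 255; 0 0.5 0 0 0 0 255; 0 0.5 0 0 0 0 255; 0 0.5 0 0 0 0 255; 0 0.5 0 0 0 0 255",
)

```text
clock: 3.9
tcp_pos: [0.5083, -0.1127, 0.3656]
tcp_rot: [-2.136, 1.569, -2.323]
force: [0.2, -2.0, 1.6]
gripper_width: -0.0001
```

Run:
```python
from plan import *
state()
```

```text
t 3.9 tip rel hub x,y,z [ 0.0014 -0.023   0.0676] F [ 0.2 -2.   1.6] w -0.0
```

Contact at about 2 N, as expected. I'll carry on with the sweep.

jog_arm(
  deltas="0.1 0.6 0 0 0 0 255; 0 0.6 0 0 0 0 255; 0 0.6 0 0 0 0 255; 0 0.6 0 0 0 0 255; 0 0.6 0 0 0 0 255",
)

```text
clock: 4.53
tcp_pos: [0.5131, -0.0827, 0.3628]
tcp_rot: [-3.09, 1.566, 3.007]
force: [0.3, -2.2, -2.7]
gripper_width: 0.0001
```

jog_arm(
  deltas="0 0.6 0 0 0 0 255; 0 0.6 0 0 0 0 255; 0 0.6 0 0 0 0 255; 0 0.4 0 0 0 0 255; 0 0 0 0 0 0 255",
)

```text
clock: 5.15
tcp_pos: [0.5174, -0.0611, 0.3636]
tcp_rot: [3.021, 1.567, 2.834]
force: [-1.8, -2.0, -2.7]
gripper_width: 0.0002
```

```bash
cat > wheel.py <<'E'
from model import *
from plan import state
import sys
def wheel(tag):
    c,im,d=grab('scene',tag)
    cr=im[140:240,150:280]; cv2.imwrite(f'pics/{tag}c.png',cv2.resize(cr,None,fx=6,fy=6,interpolation=cv2.INTER_CUBIC)[...,::-1])
    hsv=cv2.cvtColor(im,cv2.COLOR_RGB2HSV)
    m=((hsv[...,0]<8)|(hsv[...,0]>172))&(hsv[...,1]>170)&(hsv[...,2]>60)
    m[:150]=0;m[232:]=0;m[:,:200]=0;m[:,262:]=0
    v,u=np.nonzero(m); print('red px',len(u),u.mean(),v.mean())
    # red mask centroid vs model bar+ball: match over theta
    best=[]
    for th in np.radians(np.arange(-180,180,1)):
        P=pts([.3636,-.0618,-.1868,th]); h=P[:5].mean(0); q=proj(c,h+(P[0]-h)*np.linspace(.3,1.05,15)[:,None])
        D=np.linalg.norm(np.stack([u,v],1)[:,None]-q[None],axis=2); best.append(D.min(1).mean()+D.min(0).mean())
    i=int(np.argmin(best)); print('wheel deg',i-180,'cost',best[i])
if __name__=='__main__': state(); wheel(sys.argv[1])
E
python3 wheel.py s2
```

```text
t 5.15 tip rel hub x,y,z [0.0003 0.0296 0.0656] F [-1.8 -2.  -2.7] w 0.0
red px 92 218.33695652173913 205.8804347826087
wheel deg 112 cost 1.6079236477762897
```

View pics/s2c.png

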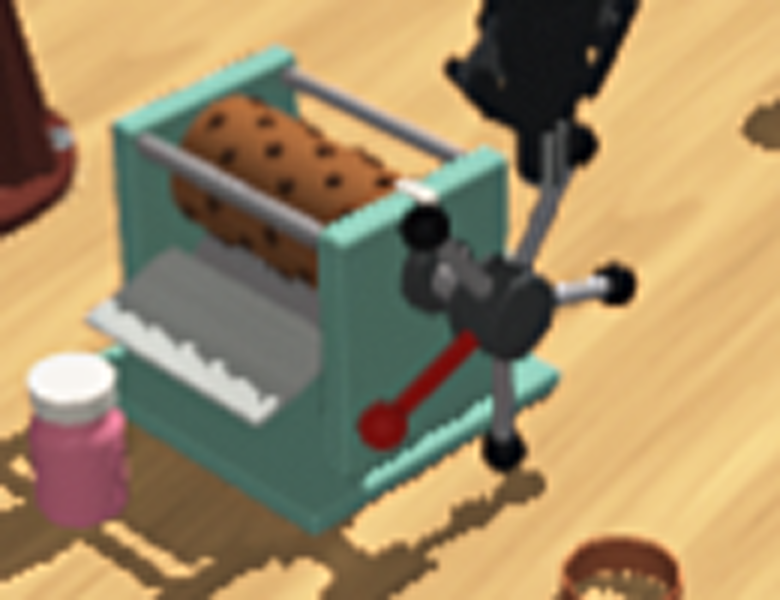

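The wheel is now at 112° with the red ball at (382,425) in the crop, and knob4 at (425,228) is next. I'll back off, lift, cross over and push knob4.

jog_arm(
  deltas="0 -0.6 0 0 0 0 255; -2.5 0 0 0 0 0 255; -3 0 0 0 0 0 255; -2 -2 0 0 0 0 255; 0 -3.5 0 0 0 0 255",
)

```text
clock: 5.82
tcp_pos: [0.5074, -0.1215, 0.4426]
tcp_rot: [0.192, 1.566, 0.007]
force: [1.0, -0.1, 0.4]
gripper_width: -0.0001
```

jog_arm(
  deltas="0 -3.5 0 0 0 0 255; 0 -3 0 0 0 0 255; 0 0 0 0 0 0 255; 1.5 0 0 0 0 0 255; 2 0 0 0 0 0 255",
)

```text
clock: 6.45
tcp_pos: [0.4945, -0.1844, 0.4033]
tcp_rot: [2.576, 1.569, 2.391]
force: [-0.3, -0.2, 0.4]
gripper_width: -0.0001
```

```bash
python3 plan.py
python3 - <<'E'
from plan import *
go(tip(-.098,.058),1)
E
```

```text
t 6.45 tip rel hub x,y,z [ 0.0011 -0.0956  0.1053] F [-0.3 -0.2  0.4] w -0.0
[ 4.73e+00 -2.30e-01 -1.30e-01  9.00e-04 -1.30e-03 -8.00e-04]
```

jog_arm(
  deltas="1.5 -0.2 -0.1 0 0 0 255; 1.5 0 0 0 0 0 255; 1.2 0 0 0 0 0 255; 0.5 0 0 0 0 0 255; 0 0.4 0 0 0 0 255",
)

```text
clock: 7.08
tcp_pos: [0.4935, -0.1832, 0.3565]
tcp_rot: [3.089, 1.568, 2.902]
force: [0.3, 0.3, 0.2]
gripper_width: 0.0001
```

jog_arm(
  deltas="0 0.6 0 0 0 0 255; 0 0.6 0 0 0 0 255; 0 0.6 0 0 0 0 255; 0 0.6 0 0 0 0 255; 0 0.6 0 0 0 0 255",
)

```text
clock: 7.7
tcp_pos: [0.5004, -0.1557, 0.3605]
tcp_rot: [-0.956, 1.562, -1.143]
force: [-0.4, -6.3, 5.8]
gripper_width: 0.0001
```

jog_arm(
  deltas="-0.2 0.6 0 0 0 0 255; -0.2 0.6 0 0 0 0 255; -0.2 0.6 0 0 0 0 255; -0.2 0.6 0 0 0 0 255; 0 0.6 0 0 0 0 255",
)

```text
clock: 8.32
tcp_pos: [0.5046, -0.1236, 0.3646]
tcp_rot: [3.077, 1.567, 2.89]
force: [-0.3, -2.3, 1.6]
gripper_width: -0.0002
```

jog_arm(
  deltas="0 0.6 0 0 0 0 255; 0 0.6 0 0 0 0 255; 0 0.6 0 0 0 0 255; 0 0.6 0 0 0 0 255; 0 0.6 0 0 0 0 255",
)

```text
clock: 8.95
tcp_pos: [0.51, -0.0942, 0.3641]
tcp_rot: [3.098, 1.567, 2.911]
force: [0.2, -1.4, -0.9]
gripper_width: -0.0002
```

```bash
python3 wheel.py s3
```

```text
t 8.95 tip rel hub x,y,z [-0.0008 -0.0043  0.0661] F [ 0.2 -1.4 -0.9] w -0.0
red px 80 218.6875 188.7125
wheel deg 59 cost 1.8188379849167893
```

jog_arm(
  deltas="0 0.6 0 0 0 0 255; 0 0.6 0 0 0 0 255; 0 0.6 0 0 0 0 255; 0 0.6 0 0 0 0 255; 0 0.6 0 0 0 0 255",
)

```text
clock: 9.62
tcp_pos: [0.5156, -0.065, 0.3644]
tcp_rot: [-2.947, 1.567, -3.134]
force: [-0.8, -3.8, -3.3]
gripper_width: -0.0
```

jog_arm(
  deltas="0 0.5 0 0 0 0 255; 0 0 0 0 0 0 255; 0 -0.8 0 0 0 0 255; -2 0 0 0 0 0 255; -3 0 0 0 0 0 255",
)

```text
clock: 10.25
tcp_pos: [0.5152, -0.0682, 0.4149]
tcp_rot: [2.647, 1.566, 2.459]
force: [0.4, 0.9, -0.2]
gripper_width: -0.0001
```

jog_arm(
  deltas="-2.5 -1.5 0 0 0 0 255; 0 -3 0 0 0 0 255; 0 -3.5 0 0 0 0 255; 0 -3 0 0 0 0 255; 0 -1.2 0 0 0 0 255",
)

```text
clock: 10.88
tcp_pos: [0.4927, -0.1895, 0.4406]
tcp_rot: [2.24, 1.57, 2.051]
force: [-0.1, 0.1, -0.6]
gripper_width: -0.0
```

```bash
python3 wheel.py s4
python3 - <<'E'
from plan import *
go(tip(-.098,.062),1)
E
```

```text
t 10.875 tip rel hub x,y,z [ 0.0004 -0.101   0.1426] F [-0.1  0.1 -0.6] w -0.0
red px 83 223.56626506024097 180.06024096385542
wheel deg 36 cost 1.8503748417404344
t 10.925 tip rel hub x,y,z [ 0.0003 -0.1017  0.1424] F [ 0.8 -1.2 -0.1] w 0.0
[ 8.04e+00  3.70e-01 -4.00e-02 -2.30e-03 -1.10e-03  3.00e-04]
```

jog_arm(
  deltas="2 0.4 0 0 0 0 255; 2 0 0 0 0 0 255; 2 0 0 0 0 0 255; 1.5 0 0 0 0 0 255; 0.4 0.6 0 0 0 0 255",
)

```text
clock: 11.55
tcp_pos: [0.4943, -0.1776, 0.3596]
tcp_rot: [2.904, 1.566, 2.717]
force: [0.8, -0.9, -0.1]
gripper_width: -0.0004
```

jog_arm(
  deltas="0 0.6 0 0 0 0 255; 0 0.6 0 0 0 0 255; 0 0.6 0 0 0 0 255; 0 0.6 0 0 0 0 255; 0 0.6 0 0 0 0 255",
)

```text
clock: 12.18
tcp_pos: [0.5014, -0.1503, 0.3646]
tcp_rot: [-0.822, 1.563, -1.009]
force: [-0.3, -4.1, 4.5]
gripper_width: 0.0
```

jog_arm(
  deltas="0 0.6 0 0 0 0 255; 0 0.6 0 0 0 0 255; 0 0.6 0 0 0 0 255; 0 0.5 0 0 0 0 255; 0 0 0 0 0 0 255",
)

```text
clock: 12.8
tcp_pos: [0.5049, -0.1259, 0.3628]
tcp_rot: [-2.17, 1.57, -2.356]
force: [-1.4, -2.8, 10.7]
gripper_width: 0.0003
```

```bash
python3 wheel.py s5
```

```text
t 12.8 tip rel hub x,y,z [ 0.0006 -0.0365  0.0648] F [-1.4 -2.8 10.7] w 0.0
red px 65 232.2153846153846 174.52307692307693
wheel deg 4 cost 1.4694881994567637
```

View pics/s5c.png

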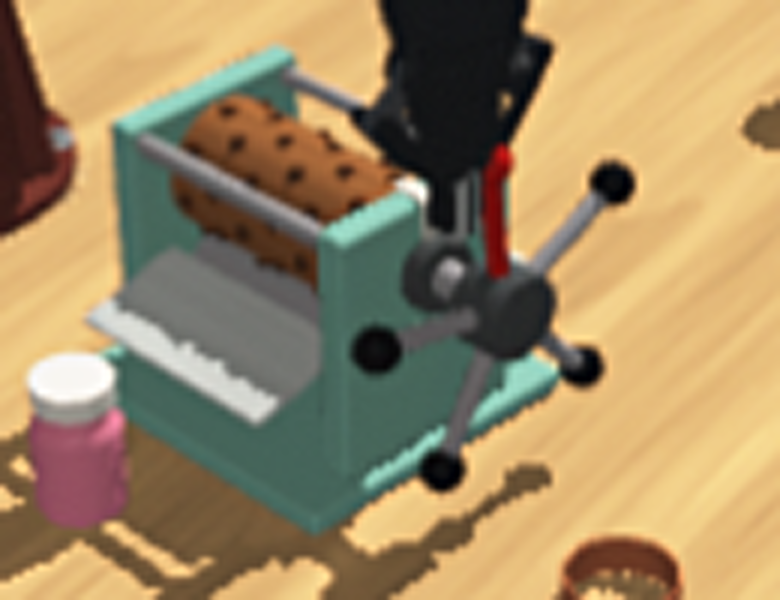

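The red spoke is nearly upright, with the black balls at (377,350), (441,470), (583,367) and (612,185). I'll fit the angle from those.

Run:
```python
from model import *
c,im,d=load('s5'); px=np.array([(377,350),(441,470),(583,367),(612,185)])/6+[149.6,139.6]
for free in (0,1):
    f=(lambda x:(proj(c,pts([x[1],x[2],-.1868,x[0]])[1:5])-px).ravel()) if free else (lambda x:(proj(c,pts([.3636,-.0618,-.1868,x[0]])[1:5])-px).ravel())
    s=least_squares(f,[0,.3636,-.0618][:1+2*free]); print(s.x,np.degrees(s.x[0]),f(s.x).round(1))
```

```text
[0.11031941] 6.320836722030353 [-0.3 -0.5 -0.2 -0.3 -0.8 -0.5 -0.4 -0.7]
[ 0.10863632  0.36623111 -0.06335449] 6.224402523784097 [ 0.2 -0.   0.2  0.2 -0.4  0.   0.  -0.2]
```

The angle is 6.3° and the contact offset is 26 mm, so another 10 mm should do it.

jog_arm(
  deltas="0 0.3 0 0 0 0 255; 0 0.3 0 0 0 0 255; 0 0.2 0 0 0 0 255; 0 0.2 0 0 0 0 255; 0 0 0 0 0 0 255",
)

```text
clock: 13.48
tcp_pos: [0.507, -0.1162, 0.3634]
tcp_rot: [-0.551, 1.57, -0.737]
force: [-1.2, -2.2, 11.4]
gripper_width: 0.0
```

jog_arm(
  deltas="0 -0.4 0 0 0 0 255; 0 -0.6 0 0 0 0 255; -1 -0.5 0 0 0 0 255; -2.5 0 0 0 0 0 255; -3 0 0 0 0 0 255",
)

```text
clock: 14.1
tcp_pos: [0.5029, -0.131, 0.4252]
tcp_rot: [2.945, 1.564, 2.758]
force: [0.7, -0.8, 0.2]
gripper_width: 0.0001
```

jog_arm(
  deltas="-3 0 0 0 0 0 255; -3 0 0 0 0 0 255; -3 -2 -3 0 0 0 255; 0 -3 -4 0 0 0 255; 0 0 0 0 0 0 255",
)

```text
clock: 14.72
tcp_pos: [0.4238, -0.168, 0.5162]
tcp_rot: [-3.108, 1.568, 2.985]
force: [-0.2, 0.8, 0.3]
gripper_width: 0.0002
```

```bash
python3 wheel.py s6
```

```text
t 14.725 tip rel hub x,y,z [-0.0718 -0.0928  0.2182] F [-0.2  0.8  0.3] w 0.0
red px 95 233.17894736842106 171.31578947368422
wheel deg 0 cost 1.598646294817074
```

View pics/s6c.png

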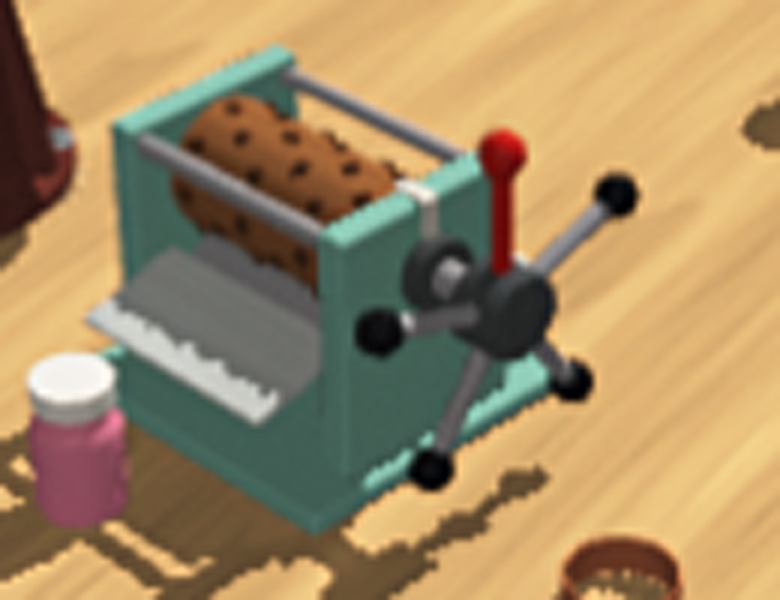

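The red spoke is upright with its ball at (502,153). The others are at (380,332), (431,470), (572,380) and (615,194), and the machine corners are where they were. One last fit before handing in.

Run:
```python
from model import *
c,im,d=load('s6'); px=np.array([(502,153),(380,332),(431,470),(572,380),(615,194)])/6+[149.6,139.6]
f=lambda x:(proj(c,pts([.3636,-.0618,-.1868,x[0]])[:5])-px).ravel()
s=least_squares(f,[0]); deg=np.degrees(s.x[0]); print(deg,f(s.x).round(1)); st=robot.get_state(); print(st['qd'].round(3))
if abs(deg)<3: print(robot.finish_job())
```

```text
0.620194367274089 [-0.4 -0.2 -0.3 -0.3 -0.2 -0.5 -0.5 -0.3 -0.3 -0.3]
[ 0.026  0.03  -0.016  0.007 -0.012  0.004]
the job is handed in; nothing more can be done
None
```

The job is done and handed in: the red spoke stands upright, about 0.6° off vertical (limit about 6°). I turned the star about 148° with the closed fingertips, pushing three spokes in turn across the top: knob3, knob4, then red.

- **Fit:** the last picture, taken with the arm clear, matches the model at that angle to within about 0.5 px on all five balls.
- **Forces:** contact was about 2–6 N through most of the pushes. It rose to about 11 N upward during the final push on the red ball, still far below the 80 N limit.
- **Surroundings:** the machine's corners, the jar and what shows of the cutter look unmoved in the last picture. I did not re-measure the other things on the table, but the arm only passed well above them.
- **Arm:** the gripper was about 11 cm above the machine's frame, touching nothing, when I handed in at about 14.8 s.
- **Disagreement:** with the gripper hiding part of the red ball, the automatic red-colour fit read 4°, while the black balls gave 6.3°. I used the ball reading for the final push.

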